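# Slide an order tray down onto the parcel scale and weigh it

## Task

Slide the order tray off the white riser, across the step and onto the steel plate of the parcel scale without lifting it up, so that the bottle and the rubber stamp in it stay standing. Leave the tray flat on the plate, centred and square with it, let go of it, and then press the scale's button fully down to weigh it. Leave the tape core, stapler and mug alone.

Things in the scene. Friction and masses are not known exactly. Their poses are not given: they have to be found in the camera images.
- tray_mid (a point): Centre of the grey open order tray: 120 mm along its x, 190 mm along its y, walls 4 mm thick and 20 mm high, floor 4 mm, about 0.35 kg, an upright tab at each y end. This point is 30 mm above its underside, half its full height of 60 mm. x, y along the tray's sides, z up. It starts roughly in line with the riser, turned by up to 0.13 rad.
- tab_a (a point): Grip point of the upright tab at the tray's +y end, 90 mm from the tray's centre and 45 mm above its underside. The tab is 10 mm thick along the tray's y, 50 mm wide along x, its top 60 mm above the underside; it can be gripped from above across its thickness.
- tab_b (a point): Grip point of the same tab at the tray's -y end, 90 mm from the tray's centre and 45 mm above its underside.
- bottle_mid (a point): Middle of a slim white glue bottle standing loose in the tray, 32 mm across, 90 mm tall (point 45 mm above its foot), tapering to a nozzle; z up along its axis. It stands beside the stamp near the middle of the tray; about 40 mm is free between it and either tab.
- stamp_mid (a point): Middle of a dark wooden rubber stamp with a round foot 32 mm across and a turned handle, 75 mm tall (point 37.5 mm above its foot), standing loose in the tray; z up along its axis. It stands beside the bottle near the middle of the tray; about 40 mm is free between it and either tab.
- riser_top (a point): Centre of the top of the fixed riser, a white laminate board on a wooden base, 170 mm along its x and 220 mm along its y, top 50 mm above the table. The tray starts on it. The scale stands beside it, to its left or right (along its y), its sides parallel.
- plate_center (a point): Centre of the top of the scale's fixed steel plate, 170 mm along its x, 220 mm along its y, top 40 mm above the table: a step of 10 mm down from the riser, with an 8 mm gap between the edges. Axes parallel to the riser's, z up. A low grey console (20 mm high, 66 mm deep) with a dark display adjoins its -x side, towards the robot.
- weigh_top (a point): Centre of the top face of the scale's round white push button (26 mm across) in a black housing on the console, 121 mm towards -x and 30 mm towards -y from the plate's centre; it is pressed straight down.
- weigh (a joint): Travel of the push button in m: 0 released, 0.006 fully down (about 4 N); it springs back.
- tape_mid (a point): Centre of an empty cardboard tape core, 90 mm across, 48 mm high, a bystander standing on the table.
- stapler_mid (a point): Centre of a black stapler, 130 x 34 x 56 mm, a bystander on the table.
- mug_mid (a point): Centre of a white mug, 80 mm across, 90 mm high, a bystander on the table.
There are look-alikes about, which are no part of the job. Leave any orange or purple look-alike of the part that bears tray_mid alone. What is shaped like the part that bears stamp_mid but orange or pink is not meant.

How it is judged:
By the outcome, as a careful person would: the job done as asked, in the order asked, and still so for the second after the job is handed in, with the robot touching nothing.
It also fails if it takes over 48 s, if anything falls off the work surface, if the arm or the gripper's body presses on something with over 40 N, if the wrist force passes 120 N, or if a joint passes its speed limit or range.

## Robot

A 6-joint arm with a two-finger parallel gripper is mounted at the origin on the work surface. World frame = base frame: x ahead of the robot, y to its left, z up, the work surface at z = 0. Lengths are in m, angles in rad, forces in N, time in s.
With the tool pointing down it reaches from about 0.275 to 1 m from the base axis. Payload 8.4 kg.
Tool frame: the origin (TCP) lies midway between the tips of the shut fingers; the grasp point (between the pads) lies 19 mm behind it; z points along the fingers, y is the line along which they close (so a half turn about z gives the same grasp; the last joint's range is limited). The gripper opens to 85 mm and grips with 20 to 120 N. Pads are 22 mm wide; open, the fingers measure 114 mm over their backs; the gripper's body (76 mm by 85 mm) begins 54 mm behind the grasp point. The pads swing forward as they close: fully open they stand 13 mm farther back than shut.
Start: joints at [1.211, 0.353, 1.633, -0, 1.155, -0.002], TCP at [0.219, 0.585, 0.193] pointing down, gripper open.
Joint ranges: [-2.63, 2.63], [-0.92, 2.1], [0.06, 2.66], [-1.3, 4.44], [0, 2.69], [-3.02, 3.02]. Speed limits (rad/s): [2.22, 2.22, 2.79, 3.14, 3.14, 3.14].

## Interface

Orientations are given as [roll, pitch, yaw] about the fixed x, y, z axes, in that order (R = Rz(yaw) Ry(pitch) Rx(roll)).
In Python, from rig import bot gives the robot as it stands.
- The arm moves only by the tool play_rows, never from a script. Its argument "commands" is text: rows parted by semicolons, each of 7 numbers parted by spaces: the turn, a rotation vector about the tool's x, y, z in rad, then the shift along the tool's x, y, z in mm, then the opening in per cent of the stroke, from 0 (shut) to 100 (fully open). In form: rx ry rz tx ty tz hand; .... A call has 1 to 5 rows; each row shifts and turns the commanded pose from where the row before left it, along the tool's axes as they then stand; what a row does not reach is not made up. A row lasts 1/10 s, in which the tool goes at most 50 mm and 8.59 degrees, less where a joint would pass 70% of its speed; a pose out of reach is approached as far as the arm can. A call is refused whole if a number of a shift passes 50 or a number of a turn 0.15, either way. A call with a gripper value outside its range is refused whole. The fingers move at their own pace and stop on an object; "newtons" is the grip in N (left out, the last holds). Time passes only in rows, so rows that do not move let the fingers close. It gives the time, the measured TCP pose, the force, the opening and the grip force at its end, in the units of the state.
- bot.sense(): the state, without advancing time (a new reading comes with each control period).
- bot.camera(name): name is "side" or "top"; returns a dict with "color" (480x640x3 uint8, red, green, blue), "fx", "fy", "cx", "cy" (pixels), "eye" and "orientation" of the camera in the world. Camera axes: x right, y down, z forward; pixel columns grow to the right and rows downward; lengths in m; the calibration is good to about 2 mm. A picture is of the moment at which its call begins. There is no depth.
- bot.job_done(): hands the job in; it is judged then, once.
The state is a dict: "t": time; "q": joint angles; "joint_vel": joint speeds; "effort": joint torques, N m; "tool_pos": TCP position; "orientation": TCP orientation; "wrist_force": force on the tool from outside, world axes, zero at the start; "moment": the same for the moment, N m; "width": finger opening in m; "finger_force": force on a finger pad.
Only numpy, scipy, OpenCV 4.12 (cv2) and the standard library are available. Lean on these libraries where they do the work, as an engineer would, in place of code of your own. Each camera call takes 0.05 s, during which the arm holds its last target. There are 200 camera calls.

## Working session

There is one attempt and no reset: what is moved stays moved. The work goes in short steps, Python scripts to look and compute and a tool call to move; the robot and the scene stay as the last step left them, time stands still between calls to the robot, and variables do not carry over. Pictures are saved under pics/ and viewed, at most 10 in all, crops included, and the job is handed in when it is done.

Besides the shell and the picture viewer there is one more tool, called after ">>>" as a command line: name --argument value ..., lists and objects as JSON in quotes. play_rows: Moves the arm, as the interface text tells. Its arguments: {"type":"object","properties":{"commands":{"type":"string"},"newtons":{"type":"number"}},"required":["commands"]}

```bash
mkdir -p pics
cat > h.py <<'E'
import numpy as np, cv2, json
from scipy.spatial.transform import Rotation as R
from rig import bot
def rot(c):
    o=np.array(c["orientation"],float)
    return o if o.shape==(3,3) else (R.from_euler('xyz',o).as_matrix() if o.size==3 else R.from_quat(o).as_matrix())
def pix(c,u,v,z):
    d=rot(c)@np.array([(u-c["cx"])/c["fx"],(v-c["cy"])/c["fy"],1.]); e=np.array(c["eye"])
    return e+d*(z-e[2])/d[2]
def proj(c,p):
    q=rot(c).T@(np.array(p)-np.array(c["eye"])); return [c["fx"]*q[0]/q[2]+c["cx"],c["fy"]*q[1]/q[2]+c["cy"]]
def snap(n,f):
    c=bot.camera(n); cv2.imwrite(f"pics/{f}.png",cv2.cvtColor(c["color"],cv2.COLOR_RGB2BGR)); 
    import pickle; pickle.dump(c,open(f"pics/{f}.pkl","wb")); return c
E
python3 - <<'E'
from h import *
for n in("top","side"):
    c=snap(n,n+"0"); print(n,{k:c[k] for k in c if k!="color"})
print(bot.sense())
E
```

```text
top {'fx': 456.8550995986424, 'fy': 456.8550995986424, 'cx': 319.52500244137656, 'cy': 231.0351885652254, 'eye': array([0.48277852, 0.01235283, 1.08311858]), 'orientation': array([-3.05240449,  0.00706486, -1.58409667])}
side {'fx': 567.9567793608591, 'fy': 567.9567793608591, 'cx': 314.47510084791196, 'cy': 235.29891330829824, 'eye': array([0.14159176, 0.97711727, 0.74600583]), 'orientation': array([-2.13083573,  0.01702669, -2.74988607])}
{'t': 0.1, 'q': array([ 1.21061128e+00,  3.53592913e-01,  1.63406339e+00,  1.13858356e-05,
        1.15518986e+00, -2.35270484e-03]), 'joint_vel': array([-1.10875290e-05, -2.99979453e-03, -1.47585516e-03, -8.24204799e-05,
        3.58758822e-04,  1.33628310e-03]), 'effort': array([ 3.85716903e-04, -6.06357694e+01, -3.42817533e+01,  1.55507946e-04,
        4.14792841e-03,  1.56423414e-05]), 'tool_pos': array([0.21870402, 0.58497836, 0.19212647]), 'orientation': array([-3.14033917e+00, -1.33599267e-05,  2.78375570e+00]), 'wrist_force': array([-0.14232968, -0.07138032, -0.07130265]), 'moment': array([ 0.00384823, -0.01136159, -0.00901918]), 'finger_force': 0.0, 'width': 0.08521242415695521}
```

View pics/top0.png

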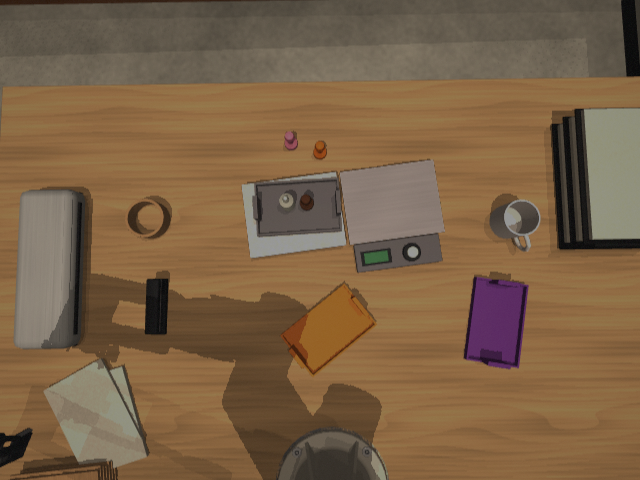

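View pics/side0.png

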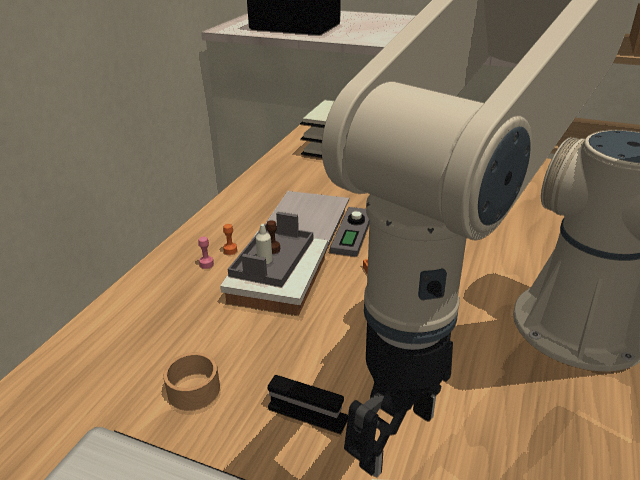

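The top view shows the tray on the riser at about (298,207), the plate at about (392,202) and the button at (412,252). The side view shows the bottle and stamp standing. I'll enlarge the work area next.

Run:
```python
import cv2
a=cv2.imread("pics/top0.png")[150:285,235:450]
a=cv2.resize(a,None,fx=3.7,fy=3.7,interpolation=cv2.INTER_CUBIC)
a=cv2.convertScaleAbs(a,alpha=1.5,beta=20)
cv2.imwrite("pics/crop0.png",a);print(a.shape)
```

```text
(500, 796, 3)
```

View pics/crop0.png

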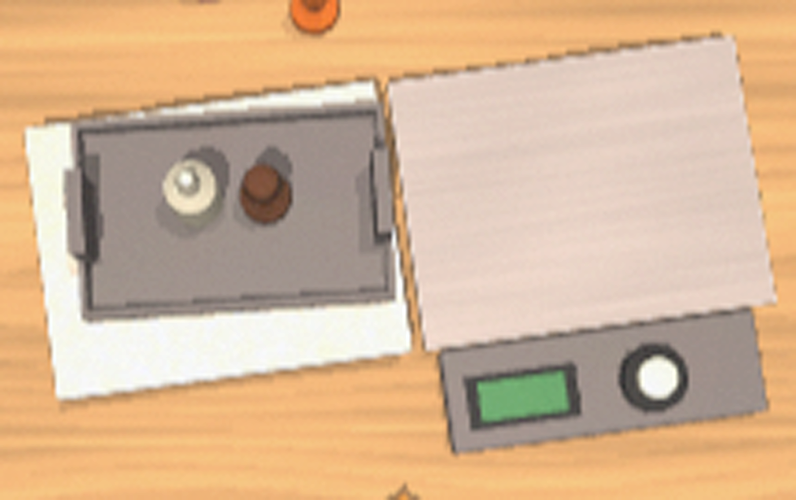

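Crop corners: plate (388,82), (733,36), (775,300), (428,350). Riser (26,128), (376,80), (412,352), (58,400). Tray rim (78,124), (378,103), (393,300), (86,320). Tab tops are at about (75,213) and (381,194), and the button is at (660,378).

Run:
```python
from h import *
import pickle
c=pickle.load(open("pics/top0.pkl","rb"))
P=lambda l,z:np.array([pix(c,235+(u+.5)/3.7-.5,150+(v+.5)/3.7-.5,z)[:2] for u,v in l])
def rect(n,l,z):
    q=P(l,z); s=[np.linalg.norm(q[i]-q[(i+1)%4]) for i in range(4)]
    d=(q[0]+q[3]-q[1]-q[2]); print(n,q.mean(0).round(4),"sides",np.round(s,3),"yaw",np.arctan2(-d[0],d[1]).round(3)); 
    x=q[0]+q[1]-q[2]-q[3]; print("  yaw by x",np.arctan2(x[1],x[0]).round(3)); return q.mean(0)
p=rect("plate",[(388,82),(733,36),(775,300),(428,350)],.04)
rect("riser",[(26,128),(376,80),(412,352),(58,400)],.05)
rect("tray",[(78,124),(378,103),(393,300),(86,320)],.07)
t=P([(75,213),(381,194)],.11);print("tabs",t.round(4),"mid",t.mean(0),np.linalg.norm(t[0]-t[1]))
for z in(.02,.03,.04):print("btn",z,P([(660,378)],z))
```

```text
plate [ 0.6427 -0.1485] sides [0.218 0.168 0.217 0.17 ] yaw 0.125
  yaw by x 0.124
riser [0.6145 0.0771] sides [0.219 0.17  0.218 0.17 ] yaw 0.122
  yaw by x 0.115
tray [0.6288 0.0662] sides [0.183 0.121 0.185 0.12 ] yaw 0.054
  yaw by x 0.049
tabs [[ 0.6233  0.1564]
 [ 0.6319 -0.0216]] mid [0.62757679 0.06735858] 0.1782063053531778
btn 0.02 [[ 0.52648543 -0.19796825]]
btn 0.03 [[ 0.52607431 -0.19598991]]
btn 0.04 [[ 0.52566319 -0.19401157]]
```

>>> play_rows --commands "0 0 -0.14 0 0 -10 36; 0 0 -0.14 0 0 -10 36; 0 0 -0.128 0 0 -10 36; 0 0 0 -25 -25 0 36; 0 0 0 -30 -40 0 36" --newtons 60

```text
t: 0.6
tool_pos: [0.2769, 0.5242, 0.2227]
orientation: [3.141, 0.0, -3.088]
wrist_force: [1.1, 0.2, 0.5]
width: 0.0307
finger_force: 0.0
```

>>> play_rows --commands "0 0 0 -24 -42 0 36; 0 0 0 -24 -42 0 36; 0 0 0 -24 -42 0 36; 0 0 0 -24 -42 0 36; 0 0 0 -24 -42 0 36"

```text
t: 1.1
tool_pos: [0.408, 0.3177, 0.2226]
orientation: [-3.141, -0.0, -3.091]
wrist_force: [-0.1, -0.0, -0.6]
width: 0.0307
finger_force: 0.0
```

>>> play_rows --commands "0 0 0 -24 -42 0 36; 0 0 0 -24 -42 0 36; 0 0 0 -24 -42 0 36; 0 0 0 -24 -42 0 36; 0 0 0 -24 -42 0 36"

```text
t: 1.6
tool_pos: [0.5384, 0.1139, 0.2227]
orientation: [3.142, -0.0, -3.091]
wrist_force: [1.9, 1.1, 0.2]
width: 0.0308
finger_force: 0.0
```

>>> play_rows --commands "0 0 0 -24 -41 0 36; 0 0 0 -24 -41 0 36; 0 0 0 -24 -40 0 36; 0 0 0 -10 -20 0 36; 0 0 0 0 0 0 36"

```text
t: 2.1
tool_pos: [0.6279, -0.0248, 0.222]
orientation: [-3.141, -0.0, -3.094]
wrist_force: [0.2, 1.1, 0.2]
width: 0.0311
finger_force: 0.0
```

>>> play_rows --commands "0 0 0 -4 3 20 36; 0 0 0 0 0 35 36; 0 0 0 0 0 30 36; 0 0 0 0 0 10 36; 0 0 0 0 0 0 36"

```text
t: 2.6
tool_pos: [0.6292, -0.0179, 0.1264]
orientation: [3.141, -0.003, -3.091]
wrist_force: [0.0, -0.7, 1.1]
width: 0.0306
finger_force: 0.0
```

Run:
```python
from h import *
c=snap("side","side1");s=bot.sense();print(s["tool_pos"],s["orientation"])
P=proj(c,[.632,-.022,.11]);print(P)
u,v=map(int,P);a=c["color"][v-110:v+70,u-120:u+120,::-1]
cv2.imwrite("pics/s1.png",cv2.resize(a,None,fx=3.3,fy=3.3,interpolation=cv2.INTER_CUBIC))
```

```text
[ 0.63050206 -0.01812214  0.12800537] [ 3.14144119e+00 -6.95920372e-04 -3.09088681e+00]
[np.float64(287.39863773496796), np.float64(213.01363594515075)]
```

View pics/s1.png

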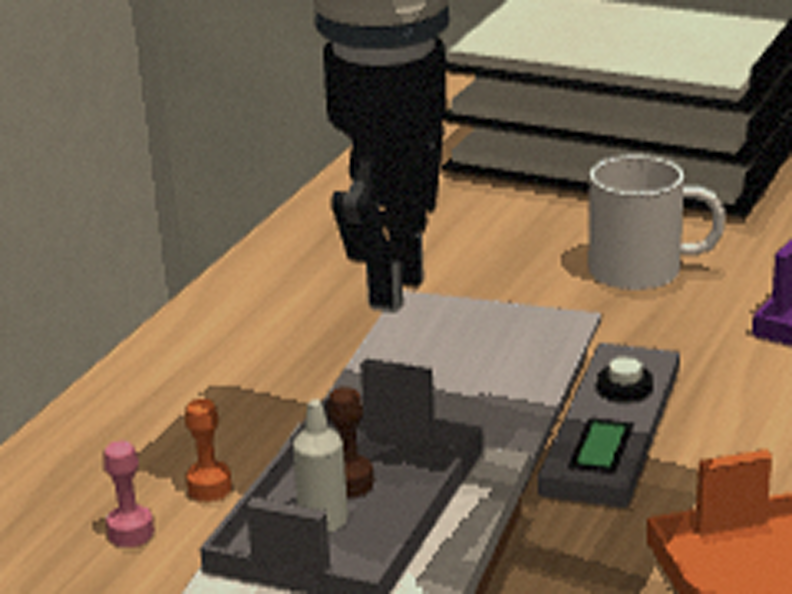

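The enlarged side view shows the fingers just above tab b, whose top is centred at about crop (399,366). I had predicted (396,363), so the estimate holds. Next I descend and grip.

>>> play_rows --commands "0 0 0 -1 -3 10 36; 0 0 0 0 0 15 36; 0 0 0 0 0 15 36; 0 0 0 0 0 6 36; 0 0 0 0 0 0 36"

```text
t: 3.15
tool_pos: [0.6308, -0.0216, 0.0802]
orientation: [3.141, -0.003, -3.091]
wrist_force: [-0.6, -0.3, -0.1]
width: 0.0306
finger_force: 0.0
```

>>> play_rows --commands "0 0 0 0 0 0 22; 0 0 0 0 0 0 15; 0 0 0 0 0 0 10; 0 0 0 0 0 0 5; 0 0 0 0 0 0 0" --newtons 50

```text
t: 3.65
tool_pos: [0.632, -0.0217, 0.0821]
orientation: [-3.142, 0.0, -3.091]
wrist_force: [-0.2, 0.1, 0.6]
width: -0.0
finger_force: 0.0
```

Run:
```python
from h import *
c=snap("side","side2");t=snap("top","top2");s=bot.sense();print(s["tool_pos"],s["width"])
P=proj(c,[.632,-.022,.11]);print(P, proj(c,s["tool_pos"]))
u,v=map(int,P);a=c["color"][v-80:v+80,u-80:u+80,::-1]
u,v=map(int,proj(t,[.632,-.022,.11]));b=t["color"][v-80:v+80,u-80:u+80,::-1]
cv2.imwrite("pics/s2.png",cv2.convertScaleAbs(cv2.resize(np.hstack([a,b]),None,fx=2.5,fy=2.5,interpolation=cv2.INTER_CUBIC),alpha=1.5,beta=15))
```

```text
[ 0.63195271 -0.02160862  0.08196158] 2.6779026994485385e-05
[np.float64(287.39863773496796), np.float64(213.01363594515075)] [np.float64(287.8666740490301), np.float64(223.77858787966886)]
```

View pics/s2.png

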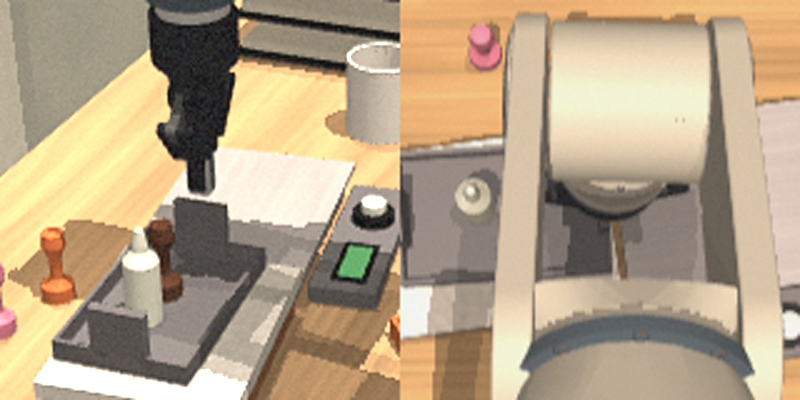

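The crop shows the shut fingertips at about (200,192), right at the tab's top edge (202,203). That looks higher than the reported TCP, so I'll zoom in.

Run:
```python
from h import *
import pickle
c=pickle.load(open("pics/side2.pkl","rb"));c1=pickle.load(open("pics/side1.pkl","rb"));c0=pickle.load(open("pics/side0.pkl","rb"))
print(proj(c0,[.2187,.585,.192]),proj(c1,[.6305,-.018,.128]))
f=lambda c:cv2.convertScaleAbs(cv2.resize(c["color"][170:245,250:325,::-1],None,fx=5.3,fy=5.3,interpolation=cv2.INTER_CUBIC),alpha=2.2,beta=30)
cv2.imwrite("pics/z2.png",np.hstack([f(c1),f(c)]))
```

```text
[np.float64(394.2384285491021), np.float64(471.376058111617)] [np.float64(286.91633755196165), np.float64(206.9608489991154)]
```

View pics/z2.png

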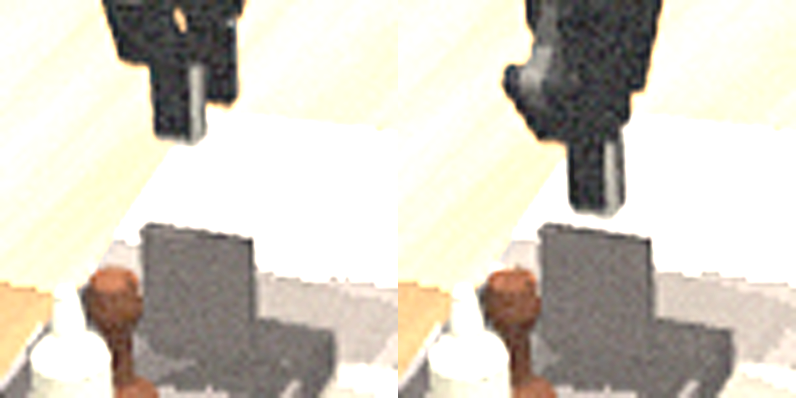

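Run:
```python
from h import *
import pickle
L=lambda n:pickle.load(open(f"pics/{n}.pkl","rb"))
t0,s0,s1,s2=L("top0"),L("side0"),L("side1"),L("side2")
for z in(.192,.222):print("top0",proj(t0,[.2187,.585,z]))
# z / y / x shift needed for tip (s2) and (s0 mid)
for c,p,obs in((s2,[.632,-.0216,.082],(287.4,210)),(s1,[.6305,-.018,.128],(288,192.7)),(s0,[.2187,.585,.192],(398,443))):
    p=np.array(p);J=np.array([(np.array(proj(c,p+d))-proj(c,p))/10 for d in np.eye(3)*.01]);print("J px/mm",J.round(2).tolist(),"err",(np.array(obs)-proj(c,p)).round(1))
```

```text
top0 [np.float64(23.101351126630846), np.float64(415.5549300787505)]
top0 [np.float64(12.409803533062131), np.float64(420.68068183860726)]
J px/mm [[-0.4, -0.08], [-0.18, 0.21], [-0.02, -0.38]] err [ -0.4 -13.8]
J px/mm [[-0.41, -0.08], [-0.19, 0.21], [-0.02, -0.39]] err [  1.1 -14.3]
J px/mm [[-0.88, -0.3], [-0.25, 0.75], [0.05, -0.57]] err [  3.8 -28.4]
```

Run:
```python
import cv2
a=cv2.imread("pics/top0.png")[400:480,0:120];b=cv2.imread("pics/side0.png")[370:480,300:465]
f=lambda a:cv2.convertScaleAbs(cv2.resize(a,(400,300) if 0 else None,fx=4,fy=4,interpolation=cv2.INTER_CUBIC)[:440],alpha=2,beta=25)
A=cv2.copyMakeBorder(f(a)[:, :138],0,440-320,0,0,0);B=f(b)
import numpy as np;cv2.imwrite("pics/g0.png",np.hstack([A,B]));print(A.shape,B.shape)
```

```text
(440, 138, 3) (440, 660, 3)
```

View pics/g0.png

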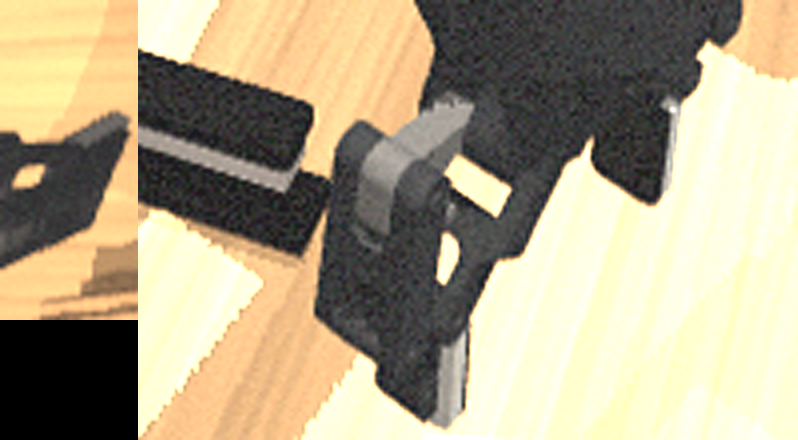

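The enlarged views from both cameras show the real fingertips about 30 mm above the reported TCP: in `side2` the tip is at v≈210 where 224 was expected. The fingers closed above the tab, so I'll open and go down carefully.

>>> play_rows --commands "0 0 0 0 0 -5 48; 0 0 0 0 0 0 48; 0 0 0 0 0 0 48; 0 0 0 0 0 8 48; 0 0 0 0 0 8 48"

```text
t: 4.25
tool_pos: [0.6319, -0.0216, 0.0702]
orientation: [-3.142, 0.0, -3.091]
wrist_force: [-0.3, -0.4, -0.1]
width: 0.0411
finger_force: 0.0
```

>>> play_rows --commands "0 0 0 0 0 6 48; 0 0 0 0 0 5 48; 0 0 0 0 0 4 48; 0 0 0 0 0 0 48; 0 0 0 0 0 0 48"

```text
t: 4.75
tool_pos: [0.6319, -0.0216, 0.0557]
orientation: [-3.142, -0.0, -3.091]
wrist_force: [0.6, -0.1, -0.1]
width: 0.0409
finger_force: 0.0
```

Run:
```python
from h import *
c=snap("side","side3");s=bot.sense();print(s["tool_pos"],s["width"],s["wrist_force"],proj(c,s["tool_pos"]))
f=lambda c:cv2.convertScaleAbs(cv2.resize(c["color"][140:250,230:345,::-1],None,fx=5,fy=5,interpolation=cv2.INTER_CUBIC),alpha=2.,beta=30)
cv2.imwrite("pics/z3.png",f(c))
```

```text
[ 0.63207976 -0.02162921  0.05595981] 0.04106933594574942 [-1.24571187  0.34420663 -1.01515565] [np.float64(288.2934996438501), np.float64(233.45089205097912)]
```

View pics/z3.png

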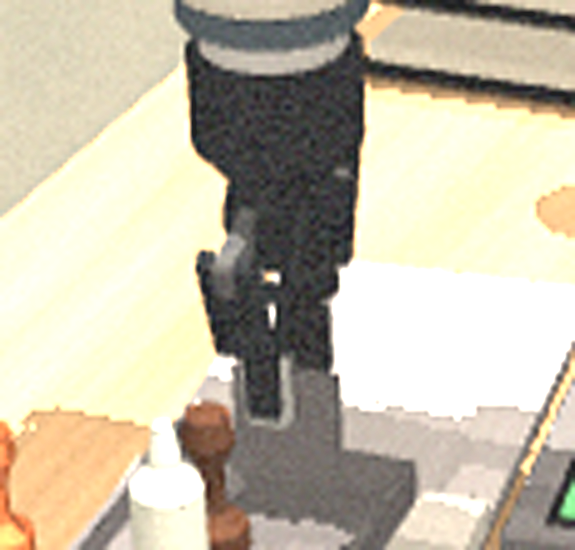

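The near finger is now in front of the tab, with its tip at (265,420), below the tab's top edge at y≈360. The far finger is behind the tab. Closing.

>>> play_rows --commands "0 0 0 0 0 0 36; 0 0 0 0 0 0 26; 0 0 0 0 0 0 20; 0 0 0 0 0 0 15; 0 0 0 0 0 0 11" --newtons 60

```text
t: 5.3
tool_pos: [0.6319, -0.0215, 0.0559]
orientation: [3.141, 0.0, -3.091]
wrist_force: [-0.5, 1.2, 1.1]
width: 0.0095
finger_force: 12.8
```

>>> play_rows --commands "0 0 0 0 0 0 5; 0 0 0 0 0 0 0; 0 0 0 0 0 0 0" --newtons 60

```text
t: 5.6
tool_pos: [0.6319, -0.0215, 0.0561]
orientation: [3.142, 0.0, -3.091]
wrist_force: [-1.8, 1.2, 5.3]
width: 0.0085
finger_force: 60.5
```

>>> play_rows --commands "0 0 -0.006 0 -1 0 0; 0 0 -0.006 0 -3 0 0; 0 0 -0.006 0 -5 0 0; 0 0 -0.006 0 -6 0 0; 0 0 -0.006 0 -6 0 0"

```text
t: 6.1
tool_pos: [0.6337, -0.0414, 0.0561]
orientation: [3.14, 0.001, -3.062]
wrist_force: [-0.1, 7.7, 4.8]
width: 0.0084
finger_force: 60.4
```

>>> play_rows --commands "0 0 -0.006 0 -6 0 0; 0 0 -0.006 0 -6 0 0; 0 0 -0.006 0 -6 0 0; 0 0 -0.006 0 -6 0 0; 0 0 -0.006 0 -6 0 0"

```text
t: 6.6
tool_pos: [0.6361, -0.0715, 0.0558]
orientation: [3.14, 0.0, -3.032]
wrist_force: [-0.8, 6.5, 2.7]
width: 0.0087
finger_force: 60.2
```

>>> play_rows --commands "0 0 -0.006 0 -6 0 0; 0 0 -0.006 0 -6 0 0; 0 0 0 0 -6 0 0; 0 0 0 0 -6 0 0; 0 0 0 0 -6 0 0"

```text
t: 7.1
tool_pos: [0.6392, -0.1014, 0.0554]
orientation: [3.14, -0.001, -3.02]
wrist_force: [0.4, 5.5, 1.2]
width: 0.0082
finger_force: 60.0
```

>>> play_rows --commands "0 0 0 0 -6 0 0; 0 0 0 0 -6 0 0; 0 0 0 0 -6 0 0; 0 0 0 0 -6 0 0; 0 0 0 0 -6 0 0"

```text
t: 7.6
tool_pos: [0.6431, -0.1326, 0.0556]
orientation: [-3.142, -0.0, -3.019]
wrist_force: [0.2, 4.0, -1.7]
width: 0.0085
finger_force: 59.6
```

>>> play_rows --commands "0 0 0 0 -6 0 0; 0 0 0 0 -6 0 0; 0 0 0 0 -6 0 0; 0 0 0 0 -6 0 0; 0 0 0 0 -6 0 0"

```text
t: 8.1
tool_pos: [0.6468, -0.1624, 0.0557]
orientation: [-3.142, -0.0, -3.019]
wrist_force: [-0.1, 2.3, -2.1]
width: 0.0082
finger_force: 59.5
```

>>> play_rows --commands "0 0 0 0 -6 0 0; 0 0 0 0 -6 0 0; 0 0 0 0 -6 0 0; 0 0 0 0 -5 0 0; 0 0 0 0 -3 0 0"

```text
t: 8.6
tool_pos: [0.6501, -0.1882, 0.0558]
orientation: [-3.141, -0.0, -3.02]
wrist_force: [-0.0, 1.9, -3.9]
width: 0.0086
finger_force: 59.4
```

Run:
```python
from h import *
c=snap("side","side4");s=bot.sense();print(s["tool_pos"],s["orientation"],s["wrist_force"],s["width"])
cv2.imwrite("pics/z4.png",cv2.convertScaleAbs(cv2.resize(c["color"][120:320,200:400,::-1],None,fx=3,fy=3,interpolation=cv2.INTER_CUBIC),alpha=1.8,beta=20))
```

```text
[ 0.65013478 -0.18851735  0.05579169] [-3.14120572e+00  8.82632869e-05 -3.01972780e+00] [-0.14326513 -0.17231664 -2.34393115] 0.008543015669641317
```

View pics/z4.png

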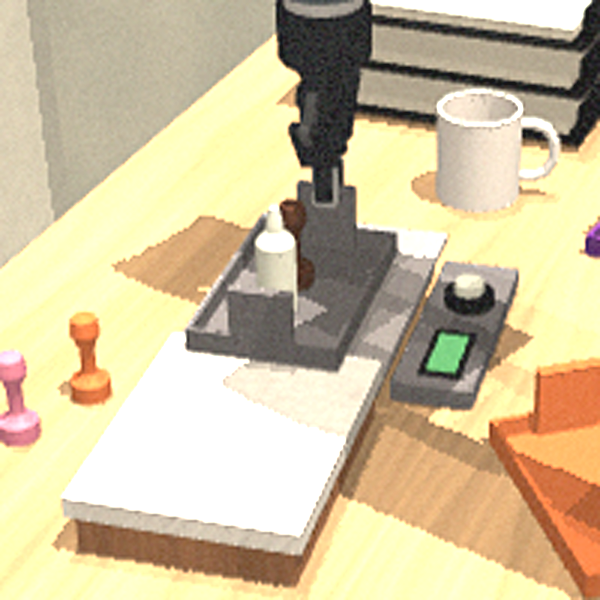

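The bottle and stamp are standing and the tray is level, with its trailing end still on the riser. I carry on level, then lower slowly onto the plate.

>>> play_rows --commands "0 0 0 0.5 -3 0 0; 0 0 0 0.5 -6 0 0; 0 0 0 0.5 -6 0 0; 0 0 0 0.5 -6 0 0; 0 0 0 0.5 -6 0 0"

```text
t: 9.15
tool_pos: [0.6509, -0.2155, 0.0558]
orientation: [-3.141, 0.0, -3.019]
wrist_force: [-0.1, 0.1, -6.7]
width: 0.0085
finger_force: 59.9
```

>>> play_rows --commands "0 0 0 0 -6 0 0; 0 0 0 0 -6 0 0; 0 0 0 0 -3 0 0; 0 0 0 0 0 1 0; 0 0 0 0 0 2 0"

```text
t: 9.65
tool_pos: [0.6527, -0.2296, 0.0527]
orientation: [-3.142, 0.0, -3.02]
wrist_force: [0.9, -0.7, -7.0]
width: 0.0081
finger_force: 59.5
```

>>> play_rows --commands "0 0 0 0 0 2 0; 0 0 0 0 0 2 0; 0 0 0 0 0 1 0; 0 0 0 0 0 0.5 0; 0 0 0 0 0 0 0"

```text
t: 10.15
tool_pos: [0.6528, -0.2296, 0.0474]
orientation: [-3.141, 0.0, -3.019]
wrist_force: [-0.2, -1.3, -3.6]
width: 0.0083
finger_force: 59.3
```

>>> play_rows --commands "0 0 0 0 0 0.5 0; 0 0 0 0 0 0.5 0; 0 0 0 0 0 0.3 0; 0 0 0 0 0 0 0"

```text
t: 10.55
tool_pos: [0.6529, -0.2298, 0.0462]
orientation: [-3.141, 0.0, -3.02]
wrist_force: [0.3, -2.5, -0.8]
width: 0.0083
finger_force: 59.5
```

>>> play_rows --commands "0 0 0 0 -2 0 0; 0 0 0 0 -3 0 0; 0 0 0 0 -2 0 0; 0 0 0 0 -1.5 0 0; 0 0 0 0 0 0 0"

```text
t: 11.05
tool_pos: [0.6538, -0.2378, 0.0461]
orientation: [3.141, 0.0, -3.02]
wrist_force: [-0.5, 4.4, 1.2]
width: 0.0081
finger_force: 60.0
```

>>> play_rows --commands "0 0 0 0 0 0 15; 0 0 0 0 0 0 25; 0 0 0 0 0 0 40; 0 0 0 0 0 0 45; 0 0 0 0 0 0 45"

```text
t: 11.55
tool_pos: [0.6537, -0.2382, 0.046]
orientation: [-3.141, 0.0, -3.019]
wrist_force: [0.4, 0.3, -0.4]
width: 0.0388
finger_force: 0.0
```

>>> play_rows --commands "0 0 0 0 0 -10 45; 0 0 0 0 0 -25 45; 0 0 0 0 0 -45 45; 0 0 0 0 0 -45 45; 0 0 0 30 0 -25 45"

```text
t: 12.05
tool_pos: [0.6278, -0.2421, 0.201]
orientation: [-3.138, 0.007, -3.018]
wrist_force: [-0.5, -0.3, 0.3]
width: 0.0384
finger_force: 0.0
```

>>> play_rows --commands "0 0 0 45 0 0 20; 0 0 0 45 0 0 0; 0 0 0 45 0 0 0; 0 0 0 45 0 0 0; 0 0 0 30 0 0 0"

```text
t: 12.55
tool_pos: [0.4128, -0.2671, 0.1967]
orientation: [-3.141, -0.0, -3.02]
wrist_force: [-0.5, -0.1, -0.0]
width: 0.0001
finger_force: 0.0
```

Run:
```python
from h import *
t=snap("top","top5");s=bot.sense();print(s["tool_pos"],s["t"])
a=t["color"][150:285,325:455,::-1]
cv2.imwrite("pics/z5.png",cv2.convertScaleAbs(cv2.resize(a,None,fx=4.4,fy=4.4,interpolation=cv2.INTER_CUBIC),alpha=1.5,beta=20))
```

```text
[ 0.40937912 -0.26702042  0.19640434] 12.6
```

View pics/z5.png

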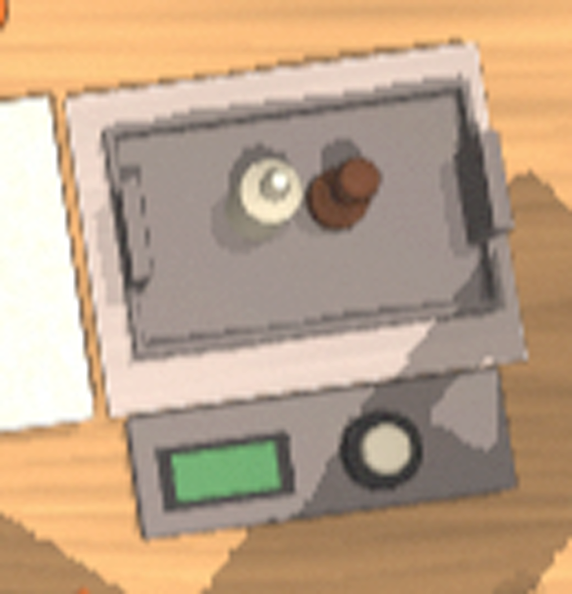

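The tray sits on the plate with the bottle and stamp upright. Plate corners are (66,95), (473,42), (526,357), (112,414). Tray rim corners are about (103,132), (464,80), (502,305), (135,357). The button is at (386,447).

Run:
```python
from h import *
import pickle
c=pickle.load(open("pics/top5.pkl","rb"))
P=lambda l,z:np.array([pix(c,325+(u+.5)/4.4-.5,150+(v+.5)/4.4-.5,z)[:2] for u,v in l])
def rect(n,l,z):
    q=P(l,z);d=(q[0]+q[3]-q[1]-q[2]);x=q[0]+q[1]-q[2]-q[3]
    print(n,q.mean(0).round(4),[round(float(np.linalg.norm(q[i]-q[i-1])),3) for i in range(4)],"yaw",np.arctan2(-d[0],d[1]).round(3),np.arctan2(x[1],x[0]).round(3))
rect("plate",[(66,95),(473,42),(526,357),(112,414)],.04)
rect("tray",[(103,132),(464,80),(502,305),(135,357)],.06)
t=P([(135,225),(497,181)],.10);print("tabs",t.round(4),t.mean(0).round(4))
print("btn",P([(386,447)],.035))
```

```text
plate [ 0.6434 -0.1482] [0.17, 0.217, 0.169, 0.217] yaw 0.12 0.126
tray [ 0.6444 -0.1487] [0.118, 0.188, 0.118, 0.19] yaw 0.129 0.125
tabs [[ 0.6357 -0.0604]
 [ 0.6551 -0.2396]] [ 0.6454 -0.15  ]
btn [[ 0.52724717 -0.19350486]]
```

The tray is within 1–2 mm of centre and square to within 0.01 rad. Now the button.

>>> play_rows --commands "0 0 0 -40 18 0 0; 0 0 0 -42 20 10 0; 0 0 0 -34 16 30 0; 0 0 0 -10 4.5 40 0; 0 0 0 0 0 40 0"

```text
t: 13.1
tool_pos: [0.5363, -0.1929, 0.0759]
orientation: [-3.14, 0.003, -3.017]
wrist_force: [0.8, -1.3, -0.4]
width: -0.0001
finger_force: 0.0
```

>>> play_rows --commands "0 0 0 0 0 15 0; 0 0 0 0 0 10 0; 0 0 0 0 0 0 0; 0 0 0 0 0 0 0"

```text
t: 13.5
tool_pos: [0.5343, -0.1943, 0.0521]
orientation: [-3.141, 0.001, -3.02]
wrist_force: [0.5, -0.6, 0.6]
width: -0.0003
finger_force: 0.0
```

>>> play_rows --commands "0 0 0 7 1.5 0 0; 0 0 0 0 0 5 0; 0 0 0 0 0 5 0; 0 0 0 0 0 5 0; 0 0 0 0 0 3 0"

```text
t: 14.0
tool_pos: [0.5261, -0.1932, 0.0324]
orientation: [3.141, -0.0, -3.019]
wrist_force: [-0.5, -0.0, 0.1]
width: 0.0002
finger_force: 0.0
```

>>> play_rows --commands "0 0 0 0 0 3 0; 0 0 0 0 0 3 0; 0 0 0 0 0 3 0; 0 0 0 0 0 2 0; 0 0 0 0 0 0 0"

```text
t: 14.5
tool_pos: [0.5261, -0.1931, 0.0217]
orientation: [3.141, -0.0, -3.019]
wrist_force: [-0.1, 0.1, 0.4]
width: 0.0
finger_force: 0.0
```

>>> play_rows --commands "0 0 0 0 0 2 0; 0 0 0 0 0 2 0; 0 0 0 0 0 2 0; 0 0 0 0 0 2 0; 0 0 0 0 0 0 0"

```text
t: 15.0
tool_pos: [0.5261, -0.1932, 0.0137]
orientation: [3.141, -0.0, -3.019]
wrist_force: [-0.3, -0.3, -0.1]
width: -0.0002
finger_force: 0.0
```

>>> play_rows --commands "0 0 0 0 0 1 0; 0 0 0 0 0 1 0; 0 0 0 0 0 1 0; 0 0 0 0 0 1 0; 0 0 0 0 0 0 0"

```text
t: 15.5
tool_pos: [0.5262, -0.1932, 0.0098]
orientation: [3.141, -0.0, -3.019]
wrist_force: [0.6, -0.7, -0.8]
width: -0.0002
finger_force: 0.0
```

>>> play_rows --commands "0 0 0 0 0 1 0; 0 0 0 0 0 1 0; 0 0 0 0 0 1 0; 0 0 0 0 0 1 0; 0 0 0 0 0 0 0"

```text
t: 16.0
tool_pos: [0.5262, -0.1932, 0.0058]
orientation: [3.142, -0.0, -3.019]
wrist_force: [-0.5, -0.1, 0.2]
width: 0.0004
finger_force: 0.0
```

>>> play_rows --commands "0 0 0 0 0 1 0; 0 0 0 0 0 1 0; 0 0 0 0 0 1 0; 0 0 0 0 0 1 0; 0 0 0 0 0 0 0"

```text
t: 16.5
tool_pos: [0.5263, -0.1932, 0.0019]
orientation: [-3.142, 0.0, -3.019]
wrist_force: [-0.8, -0.5, 2.5]
width: -0.0
finger_force: 0.9
```

>>> play_rows --commands "0 0 0 0 0 1 0; 0 0 0 0 0 1 0; 0 0 0 0 0 1 0; 0 0 0 0 0 0 0"

```text
t: 16.9
tool_pos: [0.5263, -0.1932, -0.001]
orientation: [-3.142, 0.0, -3.019]
wrist_force: [-0.7, 0.9, 3.1]
width: 0.0002
finger_force: 1.6
```

>>> play_rows --commands "0 0 0 0 0 1 0; 0 0 0 0 0 1 0; 0 0 0 0 0 0 0"

```text
t: 17.2
tool_pos: [0.5264, -0.1932, -0.0025]
orientation: [-3.142, 0.0, -3.019]
wrist_force: [-2.5, 1.0, 9.6]
width: 0.0002
finger_force: 4.7
```

>>> play_rows --commands "0 0 0 0 0 0.7 0; 0 0 0 0 0 0 0; 0 0 0 0 0 0 0"

```text
t: 17.5
tool_pos: [0.5264, -0.1933, -0.0027]
orientation: [-3.141, 0.0, -3.019]
wrist_force: [-4.3, 2.2, 17.0]
width: -0.0004
finger_force: 8.3
```

>>> play_rows --commands "0 0 0 0 0 -5 0; 0 0 0 0 0 -15 0; 0 0 0 0 0 -40 0; 0 0 0 20 0 -40 0; 0 0 0 45 0 -10 0"

```text
t: 18.0
tool_pos: [0.4664, -0.2026, 0.111]
orientation: [-3.137, 0.008, -3.018]
wrist_force: [0.5, -1.3, 0.1]
width: -0.0002
finger_force: 0.0
```

>>> play_rows --commands "0 0 0 45 0 0 0; 0 0 0 30 0 0 0; 0 0 0 0 0 0 0"

```text
t: 18.3
tool_pos: [0.3833, -0.2097, 0.1066]
orientation: [3.141, -0.002, -3.021]
wrist_force: [1.0, 0.6, -0.2]
width: -0.0002
finger_force: 0.0
```

Run:
```python
from h import *
import pickle
t=snap("top","top6");o=pickle.load(open("pics/top5.pkl","rb"))
d=cv2.absdiff(t["color"],o["color"]).max(2)
print("tray area change",d[160:230,345:445].mean(),(d[160:230,345:445]>60).sum(), bot.sense()["t"],bot.sense()["wrist_force"])
```

```text
tray area change 5.137142857142857 0 18.35 [0.78181676 0.5177241  0.5878797 ]
```

```bash
python3 -c "
from rig import bot
print(bot.job_done())"
```

```text
the job is handed in; nothing more can be done
None
```

I slid the tray onto the scale plate with the bottle and stamp still standing, let go, then pressed the button until it stopped and handed the job in at about 18 s. In the camera picture the tray is 1–2 mm off centre and square to within about 0.01 rad. It was held level across the step, then lowered 10 mm onto the plate. Full button travel is judged from the force (up to 17 N at the stop), because the joint itself couldn't be read.

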